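# Set the decade box to its marked value

## Task

Set the decade resistance box to the value marked on it for the next gauge: with a light fingertip, turn the yellow-capped dial clockwise and the blue-capped dial anticlockwise, each one or two clicks, until its white pointer line clicks into the detent at the green dot beside that dial. Turn the dials by fingertip friction only, without pinching them or bearing down hard; do not lift or shove the box, and leave the red and grey dials and everything else on the bench as they are.

Things in the scene. Friction and masses are not known exactly. Their poses are not given: they have to be found in the camera images.
- decade_box: Loose grey decade resistance box, 140 x 400 mm, 88 mm high, 1.3 kg, on rubber feet. Origin: centre of its underside; x to its far long edge, y along it to the left seen from the robot. On its black top panel are four dials in a row, 80 mm apart: red at y = +150 mm, yellow +70, blue -10, grey -90 (x = 0), each with 11 white ticks; binding posts at y = -168, 113 mm above the bench.
- yellow_dial: Black rubber-coated knurled knob, 48 mm across, 20 mm tall, on a 56 mm skirt; yellow cap. A white pointer line runs from cap to rim and down the side. Origin: centre of its flat top face, 114 mm above the bench; x along the pointer, z up along its axis. The green dot (14 mm sticker on the panel, 41 mm from the axis) is at its 11 o'clock tick.
- yellow_turn (a joint): Angle of the yellow pointer in rad, positive clockwise from above, 0 when it points along the box's x axis. Detents every 0.5236 rad (at whole multiples), stops at +-2.66. Green dot: -0.524. It starts one or two clicks short of that, at -1.047 or -1.571. About 0.03 N m turns it out of a detent; let go past half-way, it snaps on into the next by itself. Some 6 to 12 N of fingertip pressure grips it.
- blue_dial: Black rubber-coated knurled knob, 48 mm across, 20 mm tall, on a 56 mm skirt; blue cap. A white pointer line runs from cap to rim and down the side. Origin: centre of its flat top face, 114 mm above the bench; x along the pointer, z up along its axis. The green dot (14 mm sticker on the panel, 41 mm from the axis) is at its 1 o'clock tick.
- blue_turn (a joint): Angle of the blue pointer in rad, positive clockwise from above, 0 when it points along the box's x axis. Detents every 0.5236 rad (at whole multiples), stops at +-2.66. Green dot: +0.524. It starts one or two clicks beyond that, at +1.047 or +1.571. Same feel as the yellow dial.
- red_turn (a joint): Angle of the red pointer in rad, positive clockwise from above, 0 when it points along the box's x axis. Detents every 0.5236 rad (at whole multiples), stops at +-2.66. Starts at +1.571; leave it there.
- grey_turn (a joint): Angle of the grey pointer in rad, positive clockwise from above, 0 when it points along the box's x axis. Detents every 0.5236 rad (at whole multiples), stops at +-2.66. Starts at -2.094; leave it there.
- gauge_a: Blue pressure gauge with a white face, lying on its back beside the box: 120 mm across, 53 mm high, a steel stem and black plug reaching 102 mm from its centre. Origin: centre of its underside. Loose, not to be disturbed.
- gauge_b: A second gauge like gauge_a, beside the other end of the box.
- bezel: Loose blue bezel ring, 120 mm across and 16 mm high, lying beyond the box. Origin: centre of its underside.
- communicator: Black hand-held field communicator with a screen, 125 x 210 x 44 mm, lying beyond the box. Origin: centre of its underside.
- screwdriver: Screwdriver with an orange handle, 190 mm long, 26 mm thick, lying in front of the box. Origin: its middle, at bench level.
- adapter: Brass hexagon pipe adapter standing on end in front of the box, 28 mm across, 46 mm high. Origin: centre of its underside.

How it is judged:
By the outcome, as a careful person would: the job done as asked, in the order asked, and still so for the second after the job is handed in, with the robot touching nothing.
It also fails if it takes over 54 s, if anything falls off the work surface, if the arm or the gripper's body presses on something with over 40 N, if the wrist force passes 120 N, or if a joint passes its speed limit or range.

## Robot

A 7-joint arm with a two-finger parallel gripper is mounted at the origin on the work surface. World frame = base frame: x ahead of the robot, y to its left, z up, the work surface at z = 0. Lengths are in m, angles in degrees, forces in N, time in s.
With the tool pointing down it reaches from about 0.425 to 0.875 m from the base axis. Payload 4.7 kg.
Tool frame: the origin (TCP) lies between the finger pads; the fingertips stand 22 mm ahead of it and the grasp point (between the pads) lies 3 mm ahead of it; z points along the fingers, y is the line along which they close (so a half turn about z gives the same grasp; the last joint's range is limited). The gripper opens to 87 mm and grips with 3 to 60 N. Pads are 19 mm wide; open, the fingers measure 117 mm over their backs; the gripper's body (75 mm by 190 mm) begins 51 mm behind the grasp point.
Start: joints at [73.172, 18.392, -4.016, 83.108, 1.295, 78.541, -3.26], TCP at [0.197, -0.619, 0.205] pointing down, gripper open.
Joint ranges: [-163.93, 163.93], [-17.29, 119.83], [-79.2, 71.16], [3.27, 140.29], [-89.18, 269.18], [5.43, 117.66], [-154.24, 154.24]. Speed limits (degrees/s): [147.25, 147.25, 180, 180, 180, 180, 180].

## Interface

Orientations are given as [roll, pitch, yaw] about the fixed x, y, z axes, in that order (R = Rz(yaw) Ry(pitch) Rx(roll)).
In Python, from cell import env gives the robot as it stands.
- The arm moves only by the tool drive_tool, never from a script. Its argument "moves" is a list of rows, each a list of 3 entries, a list of its own where there are three numbers: the shift along the tool's x, y, z in mm, then the turn, a rotation vector about the tool's x, y, z in rad, then the closure, from 0 (fully open) to 1 (shut). In form: [[[x, y, z], [wx, wy, wz], jaw], ...]. A call has 1 to 12 rows; each row shifts and turns the commanded pose from where the row before left it, along the tool's axes as they then stand; what a row does not reach is not made up. A row lasts 1/12 s, in which the tool goes at most 41.7 mm and 7.16 degrees, less where a joint would pass 70% of its speed; a pose out of reach is approached as far as the arm can. A call with a gripper value outside its range is refused whole. The fingers move at their own pace and stop on an object; "newtons" is the grip in N (left out, the last holds). Time passes only in rows, so rows that do not move let the fingers close. It gives the time, the measured TCP pose, the force, the opening and the grip force at its end, in the units of the state.
- env.get_obs(): the state, without advancing time (a new reading comes with each control period).
- env.read_camera(name): name is "scene" or "top"; returns (picture, depth): 384x512x3 uint8, blue, green, red; 384x512 float32, m along the optical axis (not along the pixel's ray), 0 where there is no reading.
- env.get_calibration(name): a dict with "fx", "fy", "cx", "cy" (pixels), "k1" (the pictures are not rectified: a ray, as slopes to the right and down, at radius r is drawn at 1 + k1 r^2 times it, then the intrinsics apply), "T" (4x4, takes a point from camera to world coordinates). Camera axes: x right, y down, z forward; pixel columns grow to the right and rows downward; lengths in m; the calibration is good to about 2 mm. A picture is of the moment at which its call begins. get_calibration takes no time and is no camera call.
- env.sign_off(): hands the job in; it is judged then, once.
The state is a dict: "time_s": time; "qpos": joint angles; "joint_velocities": joint speeds; "effort": joint torques, N m; "tool_pos": TCP position; "tool_rot": TCP orientation; "force": force on the tool from outside, world axes, zero at the start; "wrist_torque": the same for the moment, N m; "grip_width": finger opening in m; "grasp_force": force on a finger pad.
Only numpy, scipy, OpenCV 4.12 (cv2) and the standard library are available. Lean on these libraries where they do the work, as an engineer would, in place of code of your own. Each camera call takes 0.05 s, during which the arm holds its last target. There are 200 camera calls.

## Working session

There is one attempt and no reset: what is moved stays moved. The work goes in short steps, Python scripts to look and compute and a tool call to move; the robot and the scene stay as the last step left them, time stands still between calls to the robot, and variables do not carry over. Pictures are saved under pics/ and viewed, at most 10 in all, crops included, and the job is handed in when it is done.

Besides the shell and the picture viewer there is one more tool, called after ">>>" as a command line: name --argument value ..., lists and objects as JSON in quotes. drive_tool: Moves the arm, as the interface text tells. Its arguments: {"type":"object","properties":{"moves":{"type":"array"},"newtons":{"type":"number"}},"required":["moves"]}

```bash
mkdir -p pics; ls
python3 - <<'E'
from cell import env
import cv2
o=env.get_obs();print(o)
for n in("scene","top"):
    p,d=env.read_camera(n);cv2.imwrite(f"pics/{n}0.png",p);import numpy as np;np.save(f"pics/{n}0.npy",d)
    print(env.get_calibration(n))
E
```

```text
pics
{'time_s': 0.0, 'qpos': array([73.17385261, 18.43989314, -4.01527885, 83.17516538,  1.29612296,
       78.54071907, -3.25867613]), 'joint_velocities': array([ 0.0691018 ,  0.04850273, -0.02132713,  0.02872758,  0.00671058,
       -0.13426588, -0.00971854]), 'effort': array([-3.15005782e-04, -4.91291749e+01, -4.03981721e-01, -3.12528169e+01,
       -6.39115996e-02,  4.35171963e-02,  1.92136604e-04]), 'tool_pos': array([ 0.19666914, -0.61891343,  0.20364977]), 'tool_rot': array([-1.79889528e+02,  6.93713569e-03,  1.76372179e+01]), 'force': array([0.101697  , 0.27356126, 1.19683896]), 'wrist_torque': array([ 0.03095572, -0.04039273, -0.02281202]), 'grasp_force': 0.0, 'grip_width': 0.0872838651090623}
{'fx': 469.8940274807619, 'fy': 469.8940274807619, 'cx': 261.7707945997136, 'cy': 191.73402154997234, 'k1': -0.11600188198068129, 'T': array([[-7.29486980e-03,  6.18950694e-01, -7.85395966e-01,
         1.71130140e+00],
       [ 9.99915682e-01,  1.29530300e-02,  9.20595757e-04,
         4.08418135e-02],
       [ 1.07430609e-02, -7.85323027e-01, -6.18992996e-01,
         1.02100723e+00],
       [ 0.00000000e+00,  0.00000000e+00,  0.00000000e+00,
         1.00000000e+00]])}
{'fx': 387.2279874861438, 'fy': 387.2279874861438, 'cx': 265.4599190268002, 'cy': 190.19143235526187, 'k1': -0.08278540082872929, 'T': array([[-0.00404124, -0.99245076,  0.12257713,  0.44272266],
       [-0.99997319,  0.00475913,  0.00556444,  0.01933415],
       [-0.0061058 , -0.12255136, -0.99244339,  1.03335485],
       [ 0.        ,  0.        ,  0.        ,  1.        ]])}
```

View pics/top0.png

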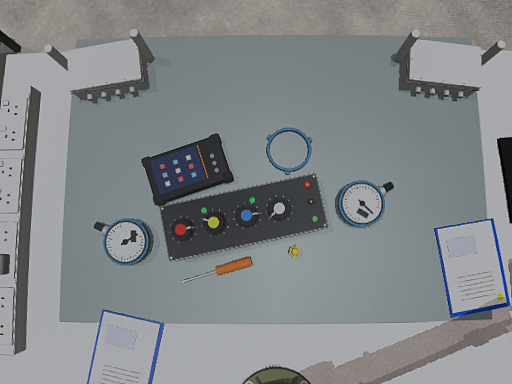

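View pics/scene0.png

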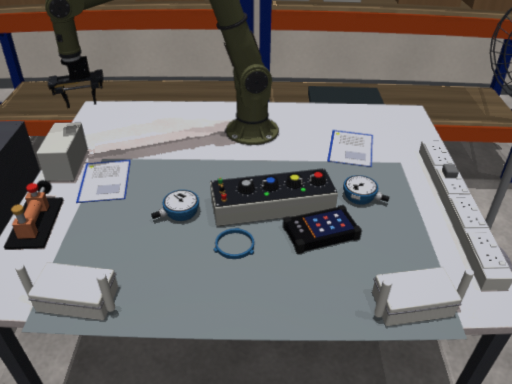

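The top view shows the caps at about red (180,229), yellow (213,222), blue (246,215) and grey (279,208). The green dots are near (204,210) and (252,200). The screwdriver and adapter are in front of the box, and a gauge is at each end.

```bash
cat > h.py <<'E'
from cell import env
import cv2, numpy as np
def ray(n,uv,z):
    c=env.get_calibration(n);K=np.array([[c['fx'],0,c['cx']],[0,c['fy'],c['cy']],[0,0,1]])
    s=cv2.undistortPoints(np.float64(uv).reshape(-1,1,2),K,np.array([c['k1'],0,0,0,0.]))[:,0]
    d=np.c_[s,np.ones(len(s))]@c['T'][:3,:3].T;o=c['T'][:3,3]
    return o+d*((z-o[2])/d[:,2])[:,None]
def proj(n,P):
    c=env.get_calibration(n);q=(np.atleast_2d(P)-c['T'][:3,3])@c['T'][:3,:3];s=q[:,:2]/q[:,2:]
    return s*(1+c['k1']*(s**2).sum(1,keepdims=True))*[c['fx'],c['fy']]+[c['cx'],c['cy']]
R={'red':((0,8),(172,180)),'yellow':((22,38),),'blue':((100,125),),'green':((45,80),)}
def blobs(p,col,roi):
    x,y,w,h=roi;H=cv2.cvtColor(p[y:y+h,x:x+w],cv2.COLOR_BGR2HSV)
    m=sum(cv2.inRange(H,(a,110,70),(b,255,255)) for a,b in R[col])
    n,_,st,ce=cv2.connectedComponentsWithStats(m)
    return [(st[i,4],ce[i]+[x,y]) for i in range(1,n) if st[i,4]>=8]
E
python3 - <<'E'
from h import *
for n,roi in(("top",(165,180,160,75)),("scene",(205,165,135,45))):
    p=cv2.imread(f"pics/{n}0.png");d=np.load(f"pics/{n}0.npy")
    for c in R:
        for a,u in blobs(p,c,roi):
            z=.088 if c=='green' else .114
            print(n,c,a,u.round(1),ray(n,u,z)[0].round(4), 'depth-z')
    x,y,w,h=roi;k=5
    cv2.imwrite(f"pics/{n}0z.png",cv2.resize(p[y:y+h,x:x+w],None,fx=k,fy=k,interpolation=cv2.INTER_CUBIC))
E
```

```text
top red 27 [306.5 184.3] [ 0.5701 -0.074   0.114 ] depth-z
top red 113 [180.1 228.8] [0.4646 0.2279 0.114 ] depth-z
top yellow 108 [213.  221.8] [0.4811 0.1494 0.114 ] depth-z
top yellow 72 [294.3 250.5] [ 0.413  -0.0428  0.114 ] depth-z
top blue 19 [169.6 184.8] [0.5704 0.2556 0.114 ] depth-z
top blue 18 [179.4 181.9] [0.5773 0.2319 0.114 ] depth-z
top blue 106 [245.9 214.9] [0.4975 0.0712 0.114 ] depth-z
top green 28 [251.8 199.6] [0.5365 0.0583 0.088 ] depth-z
top green 30 [203.5 210. ] [0.5113 0.1768 0.088 ] depth-z
top green 27 [314.5 218.6] [ 0.4892 -0.0947  0.088 ] depth-z
scene red 45 [317.8 174.4] [0.4649 0.2254 0.114 ] depth-z
scene red 26 [223.5 196. ] [ 0.5844 -0.0757  0.114 ] depth-z
scene yellow 47 [294.1 177. ] [0.4807 0.1468 0.114 ] depth-z
scene blue 45 [270.2 179.5] [0.4962 0.0691 0.114 ] depth-z
scene green 10 [219.5 179.8] [ 0.4665 -0.0983  0.088 ] depth-z
scene green 17 [302.9 189.4] [0.5126 0.1752 0.088 ] depth-z
scene green 17 [266.1 193.4] [0.5358 0.0562 0.088 ] depth-z
```

View pics/top0z.png

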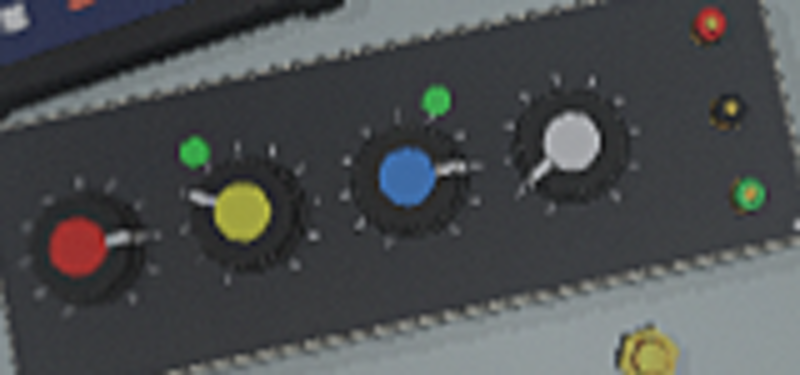

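The zoomed view shows the yellow pointer about 57° anticlockwise of box x, so it is at -1.047 and needs one click. The blue pointer is about 92° clockwise, so it is at +1.571 and needs two clicks. It matches the red reference, which is known to be +1.571. Dial centres are yellow ≈(0.481, 0.148) and blue ≈(0.497, 0.070), with box yaw ≈12°.

I'll press closed fingertips lightly on the dial centre and twist about its axis. First I'll close the fingers and pre-turn the tool.

>>> drive_tool --moves '[[[0, 0, 0], [0, 0, -0.12], 1], [[0, 0, 0], [0, 0, -0.12], 1], [[0, 0, 0], [0, 0, -0.12], 1], [[0, 0, 0], [0, 0, -0.12], 1], [[0, 0, 0], [0, 0, -0.12], 1], [[0, 0, 0], [0, 0, -0.12], 1], [[0, 0, 0], [0, 0, -0.12], 1], [[0, 0, 0], [0, 0, 0], 1]]' --newtons 10

```text
time_s: 0.77
tool_pos: [0.1967, -0.6192, 0.2041]
tool_rot: [-180.0, -0.0, 65.9]
force: [-0.1, 0.3, -0.0]
grip_width: 0.0417
grasp_force: 0.0
```

>>> drive_tool --moves '[[[20, 5, 0], [0, 0, 0], 1], [[38, 9, 0], [0, 0, 0], 1], [[38, 9, 0], [0, 0, 0], 1], [[38, 9, 0], [0, 0, 0], 1], [[38, 9, 0], [0, 0, 0], 1], [[38, 9, 0], [0, 0, 0], 1], [[38, 9, 0], [0, 0, 0], 1], [[38, 9, 0], [0, 0, 0], 1], [[38, 9, 0], [0, 0, 0], 1], [[38, 9, 0], [0, 0, 0], 1], [[38, 9, 0], [0, 0, 0], 1], [[38, 9, 0], [0, 0, 0], 1]]'

```text
time_s: 1.77
tool_pos: [0.4722, -0.2611, 0.2047]
tool_rot: [180.0, 0.0, 65.5]
force: [0.9, -1.0, 0.6]
grip_width: 0.0006
grasp_force: 0.0
```

>>> drive_tool --moves '[[[34, -14, 0], [0, 0, 0], 1], [[34, -14, 0], [0, 0, 0], 1], [[34, -14, 0], [0, 0, 0], 1], [[34, -14, 0], [0, 0, 0], 1], [[34, -14, 0], [0, 0, 0], 1], [[34, -14, 0], [0, 0, 0], 1], [[34, -14, 0], [0, 0, 0], 1], [[34, -14, 0], [0, 0, 0], 1], [[34, -14, 0], [0, 0, 0], 1], [[34, -14, 0], [0, 0, 0], 1], [[34, -14, 0], [0, 0, 0], 1], [[0, 0, 0], [0, 0, 0], 1]]'

```text
time_s: 2.77
tool_pos: [0.4831, 0.1506, 0.2053]
tool_rot: [-179.9, -0.3, 66.2]
force: [-0.3, 1.4, -0.3]
grip_width: 0.0007
grasp_force: 0.0
```

Run:
```python
from h import *
o=env.get_obs();print(o['qpos'].round(1),o['force'].round(2),o['tool_pos'].round(4),o['tool_rot'].round(2))
for n,roi in(("top",(165,180,160,75)),("scene",(205,125,135,85))):
    p,_=env.read_camera(n);x,y,w,h=roi
    for i,(a) in enumerate([o['tool_pos']-[0,0,.022],[.481,.148,.114]]): cv2.circle(p,tuple(int(v) for v in proj(n,a)[0]),1,((0,0,255),(255,0,255))[i],-1)
    cv2.imwrite(f"pics/{n}1z.png",cv2.resize(p[y:y+h,x:x+w],None,fx=5,fy=5,interpolation=cv2.INTER_CUBIC))
for i in range(5):print(env.get_obs()['force'].round(2))
```

```text
[ 29.8   3.5 -51.2 101.8   2.6  75.9 -45.8] [-0.32  1.35 -0.27] [0.4831 0.1506 0.2053] [-179.93   -0.27   66.2 ]
[-0.04 -0.88 -0.26]
[-0.04 -0.88 -0.26]
[-0.04 -0.88 -0.26]
[-0.04 -0.88 -0.26]
[-0.04 -0.88 -0.26]
```

View pics/scene1z.png

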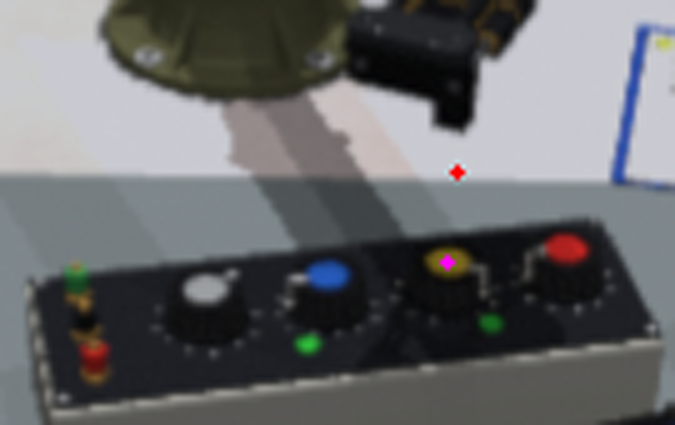

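The scene crop shows the closed fingertip at zoom (455,130), about 8 px above where I project it, at (457,172). The yellow dial centre marker lies on its cap. I'll check the tip height with depth before going down.

Run:
```python
from h import *
p,d=env.read_camera("scene");c=env.get_calibration("scene")
for zx,zy in((440,110),(455,110),(455,122),(455,127),(420,60),(445,262)):
    u=(205+zx/5,125+zy/5);D=d[int(u[1]),int(u[0])]
    K=np.array([[c['fx'],0,c['cx']],[0,c['fy'],c['cy']],[0,0,1]])
    s=cv2.undistortPoints(np.float64([[u]]),K,np.array([c['k1'],0,0,0,0.]))[0,0]
    print(zx,zy,D,(c['T'][:3,:3]@(np.r_[s,1]*D)+c['T'][:3,3]).round(3))
print(env.get_obs()['tool_pos'],env.get_obs()['tool_rot'])
```

```text
440 110 1.4408876 [0.494 0.136 0.238]
455 110 1.4414808 [0.493 0.146 0.238]
455 122 1.4397337 [0.499 0.146 0.233]
455 127 1.4438289 [0.498 0.146 0.228]
420 60 1.3200028 [0.579 0.117 0.326]
445 262 1.5228374 [0.486 0.146 0.116]
[0.48439111 0.14136544 0.20442581] [-1.79979465e+02  4.31186986e-02  6.56898110e+01]
```

View pics/top1z.png

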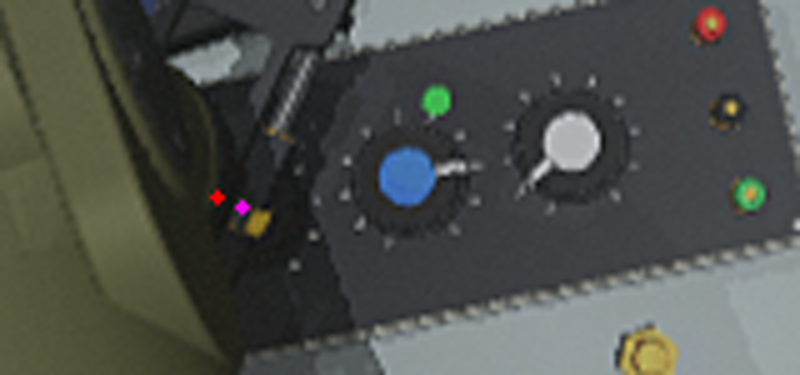

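The tool had still been settling and now reads (0.484, 0.141). Depth puts the visible tip at about z=0.227, higher than expected, so I'll correct xy and go down guarded by the force reading.

>>> drive_tool --moves '[[[5, -6, 10], [0, 0, 0], 1], [[0, 0, 12], [0, 0, 0], 1], [[0, 0, 12], [0, 0, 0], 1], [[0, 0, 12], [0, 0, 0], 1], [[0, 0, 12], [0, 0, 0], 1], [[0, 0, 0], [0, 0, 0], 1], [[0, 0, 0], [0, 0, 0], 1], [[0, 0, 0], [0, 0, 0], 1]]'

```text
time_s: 3.58
tool_pos: [0.4814, 0.1486, 0.1469]
tool_rot: [180.0, -0.0, 65.8]
force: [-0.3, 0.4, 0.2]
grip_width: 0.0005
grasp_force: 0.0
```

Run:
```python
from h import *
p,d=env.read_camera("scene")
o=env.get_obs();print(o['force'].round(2),o['tool_pos'].round(4),o['tool_rot'].round(2))
x,y,w,h=205,125,135,85
cv2.imwrite(f"pics/scene2z.png",cv2.resize(p[y:y+h,x:x+w],None,fx=5,fy=5,interpolation=cv2.INTER_CUBIC))
```

```text
[ 0.77 -0.2  -0.87] [0.4817 0.1487 0.1472] [ 1.7996e+02 -3.0000e-02  6.5760e+01]
```

View pics/scene2z.png

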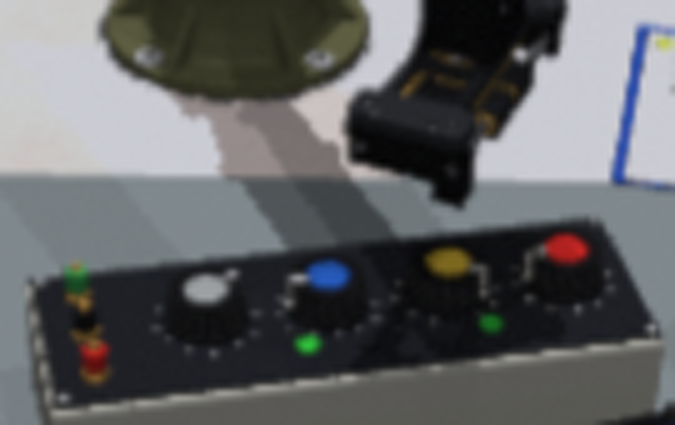

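The closed tip is still well above the yellow cap: tip at zoom (452,205), cap at (448,262), a gap of roughly 45 mm. I'll keep going down gently.

>>> drive_tool --moves '[[[0, 0, 3], [0, 0, 0], 1], [[0, 0, 3], [0, 0, 0], 1], [[0, 0, 2], [0, 0, 0], 1], [[0, 0, 2], [0, 0, 0], 1], [[0, 0, 2], [0, 0, 0], 1], [[0, 0, 0], [0, 0, 0], 1]]'

```text
time_s: 4.13
tool_pos: [0.4809, 0.1484, 0.1343]
tool_rot: [-180.0, 0.0, 65.8]
force: [-0.2, 0.9, -0.0]
grip_width: 0.0002
grasp_force: 0.0
```

>>> drive_tool --moves '[[[0, 0, 3], [0, 0, 0], 1], [[0, 0, 3], [0, 0, 0], 1], [[0, 0, 3], [0, 0, 0], 1], [[0, 0, 2], [0, 0, 0], 1], [[0, 0, 2], [0, 0, 0], 1], [[0, 0, 2], [0, 0, 0], 1], [[0, 0, 0], [0, 0, 0], 1]]'

```text
time_s: 4.72
tool_pos: [0.4809, 0.1484, 0.1193]
tool_rot: [-180.0, 0.0, 65.8]
force: [0.2, -1.3, 0.0]
grip_width: 0.0004
grasp_force: 0.0
```

Run:
```python
from h import *
p,d=env.read_camera("scene")
o=env.get_obs();print(o['force'].round(2),o['tool_pos'].round(4),o['tool_rot'].round(2))
x,y,w,h=255,125,80,80
cv2.imwrite(f"pics/scene3z.png",cv2.resize(p[y:y+h,x:x+w],None,fx=7,fy=7,interpolation=cv2.INTER_CUBIC))
```

```text
[-0.01 -0.36 -0.97] [0.4811 0.1485 0.1195] [-1.7998e+02  1.0000e-02  6.5770e+01]
```

View pics/scene3z.png

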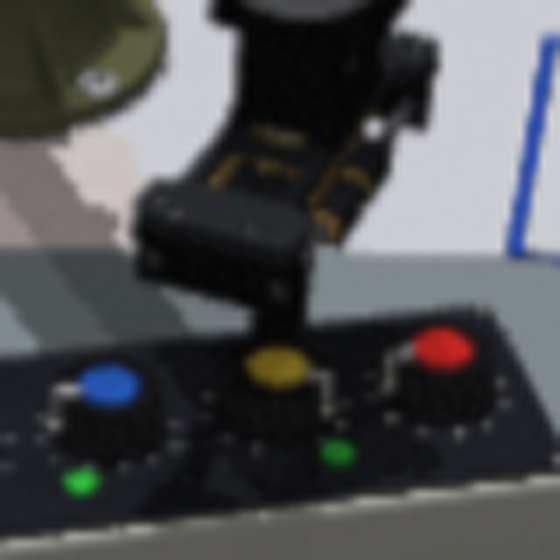

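The tip is now about 20–25 mm above the yellow cap (cap at zoom (278,368), tip near (280,335)). I'll go on down more finely.

>>> drive_tool --moves '[[[0, 0, 2], [0, 0, 0], 1], [[0, 0, 2], [0, 0, 0], 1], [[0, 0, 2], [0, 0, 0], 1], [[0, 0, 2], [0, 0, 0], 1], [[0, 0, 2], [0, 0, 0], 1], [[0, 0, 2], [0, 0, 0], 1], [[0, 0, 1], [0, 0, 0], 1], [[0, 0, 1], [0, 0, 0], 1], [[0, 0, 0], [0, 0, 0], 1]]'

```text
time_s: 5.52
tool_pos: [0.4811, 0.1485, 0.1055]
tool_rot: [-180.0, 0.0, 65.8]
force: [-0.8, 0.2, -0.3]
grip_width: 0.0004
grasp_force: 0.0
```

>>> drive_tool --moves '[[[0, 0, 1], [0, 0, 0], 1], [[0, 0, 1], [0, 0, 0], 1], [[0, 0, 1], [0, 0, 0], 1], [[0, 0, 1], [0, 0, 0], 1], [[0, 0, 1], [0, 0, 0], 1], [[0, 0, 0], [0, 0, 0], 1]]'

```text
time_s: 6.02
tool_pos: [0.4811, 0.1484, 0.1005]
tool_rot: [-180.0, 0.0, 65.8]
force: [0.1, -0.3, -1.1]
grip_width: 0.0005
grasp_force: 0.0
```

>>> drive_tool --moves '[[[0, 0, 1], [0, 0, 0], 1], [[0, 0, 1], [0, 0, 0], 1], [[0, 0, 1], [0, 0, 0], 1], [[0, 0, 0], [0, 0, 0], 1]]'

```text
time_s: 6.35
tool_pos: [0.4811, 0.1484, 0.0975]
tool_rot: [-180.0, 0.0, 65.8]
force: [0.5, -0.5, 0.1]
grip_width: 0.0004
grasp_force: 0.0
```

>>> drive_tool --moves '[[[0, 0, 1], [0, 0, 0], 1], [[0, 0, 1], [0, 0, 0], 1], [[0, 0, 1], [0, 0, 0], 1], [[0, 0, 0], [0, 0, 0], 1]]'

```text
time_s: 6.68
tool_pos: [0.4814, 0.1485, 0.0965]
tool_rot: [180.0, 0.1, 65.8]
force: [-4.9, -1.7, 14.6]
grip_width: 0.0002
grasp_force: 7.1
```

>>> drive_tool --moves '[[[0, 0, -0.7], [0, 0, 0], 1], [[0, 0, 0], [0, 0, 0], 1]]'

```text
time_s: 6.85
tool_pos: [0.4814, 0.1485, 0.0966]
tool_rot: [180.0, 0.0, 65.8]
force: [-3.7, -0.9, 8.6]
grip_width: 0.0005
grasp_force: 4.4
```

>>> drive_tool --moves '[[[0, 0, 0], [0, 0, 0.08], 1], [[0, 0, 0], [0, 0, 0.08], 1], [[0, 0, 0], [0, 0, 0.08], 1], [[0, 0, 0], [0, 0, 0.08], 1], [[0, 0, 0], [0, 0, 0], 1]]'

```text
time_s: 7.27
tool_pos: [0.4822, 0.1488, 0.0966]
tool_rot: [179.9, -0.1, 47.2]
force: [-0.0, -1.2, 5.6]
grip_width: 0.0007
grasp_force: 3.0
```

Run:
```python
from h import *
o=env.get_obs();print(o['force'].round(2),o['wrist_torque'].round(3),o['tool_pos'].round(4),o['tool_rot'].round(2))
p,d=env.read_camera("scene")
for c in('yellow','green','blue'):
    for a,u in blobs(p,c,(205,165,135,45)): print(c,a,u.round(1),ray('scene',u,.088 if c=='green' else .114)[0].round(4))
x,y,w,h=255,155,80,60
cv2.imwrite(f"pics/scene4z.png",cv2.resize(p[y:y+h,x:x+w],None,fx=8,fy=8,interpolation=cv2.INTER_CUBIC))
```

```text
[-0.02 -1.19  5.61] [-0.123  0.124 -0.024] [0.4822 0.1488 0.0966] [ 1.7991e+02 -8.0000e-02  4.7240e+01]
green 16 [219.8 180.6] [ 0.4707 -0.0971  0.088 ]
green 10 [302.8 189. ] [0.5104 0.175  0.088 ]
green 17 [266.1 193.4] [0.5358 0.0562 0.088 ]
blue 44 [270.3 179.5] [0.4964 0.0694 0.114 ]
```

View pics/scene4z.png

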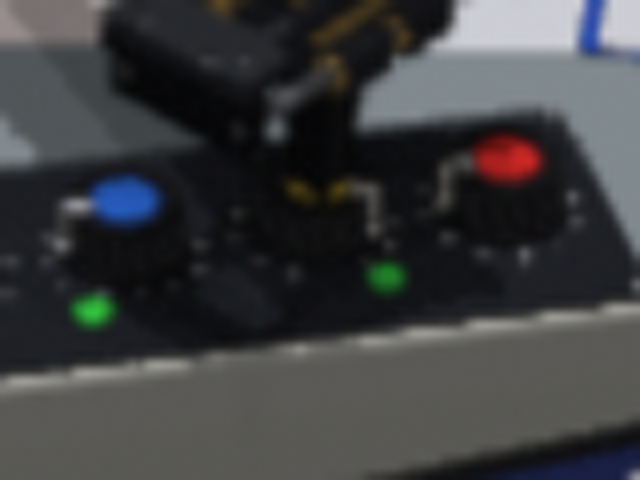

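The yellow pointer is still at its old place (zoom (370,190)) and the box hasn't moved, so the tip just spun at the centre. I'll press off the axis, at a radius of about 16 mm, and carry the tip around an arc.

>>> drive_tool --moves '[[[0, 0, -5], [0, 0, 0], 1], [[0, -8, 0], [0, 0, 0], 1], [[0, -8, 0], [0, 0, 0], 1], [[0, 0, 2], [0, 0, 0], 1], [[0, 0, 2], [0, 0, 0], 1], [[0, 0, 1.2], [0, 0, 0], 1], [[0, 0, 0], [0, 0, 0], 1]]'

```text
time_s: 7.9
tool_pos: [0.4687, 0.1602, 0.0965]
tool_rot: [-179.9, 0.1, 47.5]
force: [-6.2, 0.2, 14.9]
grip_width: -0.0
grasp_force: 7.0
```

>>> drive_tool --moves '[[[0, 0, -0.5], [0, 0, 0], 1], [[0, 0, 0], [0, 0, 0], 1]]'

```text
time_s: 8.07
tool_pos: [0.4687, 0.1602, 0.0965]
tool_rot: [-179.9, 0.0, 47.5]
force: [-5.7, 0.4, 10.2]
grip_width: 0.0002
grasp_force: 5.3
```

>>> drive_tool --moves '[[[1.4, 0.1, 0], [0, 0, 0.08], 1], [[1.4, 0.1, 0], [0, 0, 0.08], 1], [[1.4, 0.1, 0], [0, 0, 0.08], 1], [[1.4, 0.1, 0], [0, 0, 0.08], 1], [[1.4, 0.1, 0], [0, 0, 0.08], 1], [[1.4, 0.1, 0], [0, 0, 0.08], 1], [[0, 0, 0], [0, 0, 0], 1]]'

```text
time_s: 8.65
tool_pos: [0.4764, 0.1647, 0.0965]
tool_rot: [-180.0, 0.0, 19.8]
force: [-3.7, -0.4, 8.5]
grip_width: 0.0003
grasp_force: 4.6
```

Run:
```python
from h import *
o=env.get_obs();print(o['qpos'].round(1),o['wrist_torque'].round(3))
p,d=env.read_camera("scene")
for c in('green','blue','red'):
    for a,u in blobs(p,c,(205,165,135,45)): print(c,a,u.round(1),ray('scene',u,.088 if c=='green' else .114)[0].round(4))
x,y,w,h=255,155,80,60
cv2.imwrite(f"pics/scene5z.png",cv2.resize(p[y:y+h,x:x+w],None,fx=8,fy=8,interpolation=cv2.INTER_CUBIC))
```

```text
[ 21.3   9.4 -46.4 109.9   7.6  63.8 -98.3] [ 0.165  0.833 -0.064]
green 16 [219.8 180.6] [ 0.4707 -0.0971  0.088 ]
green 12 [302.5 189. ] [0.5104 0.1741 0.088 ]
green 18 [266.  193.3] [0.5354 0.0558 0.088 ]
blue 38 [269.8 179.6] [0.4964 0.0678 0.114 ]
red 29 [317.8 174.2] [0.4634 0.2255 0.114 ]
red 27 [223.4 196.1] [ 0.5847 -0.0759  0.114 ]
```

View pics/scene5z.png

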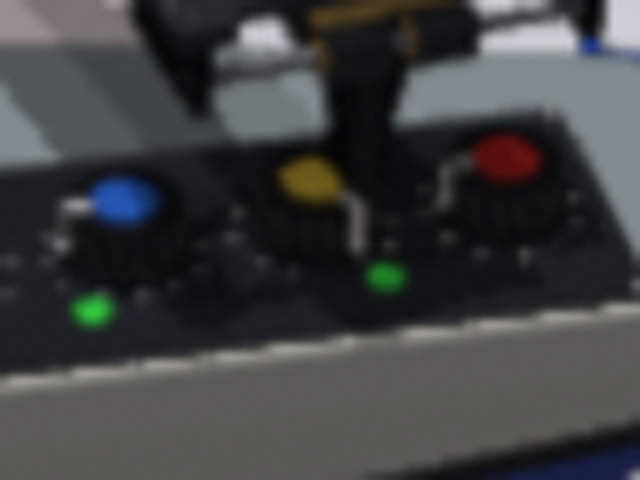

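Yellow has turned: the pointer is now near zoom (360,215), heading for the green dot at (385,275), and the box is unmoved. I'll lift, move over blue, and check the yellow detent numerically.

>>> drive_tool --moves '[[[0, 0, -3], [0, 0, 0], 1], [[0, 0, -12], [0, 0, 0], 1], [[0, 0, -25], [0, 0, 0], 1], [[-4, 26, 0], [0, 0, 0], 1], [[-4, 27, 0], [0, 0, 0], 1], [[-5, 27, 0], [0, 0, 0], 1], [[0, 0, 0], [0, 0, 0], 1], [[0, 0, 0], [0, 0, 0], 1], [[0, 0, 0], [0, 0, 0], 1]]'

```text
time_s: 9.45
tool_pos: [0.4915, 0.0846, 0.136]
tool_rot: [-180.0, -0.0, 19.9]
force: [0.6, 0.2, -0.0]
grip_width: 0.0002
grasp_force: 0.0
```

```bash
cat >> h.py <<'E'
D={'red':(.4648,.2267),'yellow':(.4809,.148),'blue':(.4968,.0698),'grey':(.513,-.0085)}
def pointers(n='scene',p=None):
    if p is None:p=env.read_camera(n)[0]
    b=p.max(2).astype(int); s=b-p.min(2)
    v,u=np.mgrid[:384,:512];P=ray(n,np.c_[u.ravel(),v.ravel()],.114)[:,:2].reshape(384,512,2)
    for k,c in D.items():
        r=P-c;rr=np.hypot(*np.moveaxis(r,2,0));m=(rr>.013)&(rr<.023)
        a=np.degrees(np.arctan2(r[...,1],r[...,0]))
        w=np.clip(b-85,0,None)*(s<40)*m
        z=(w*np.exp(1j*np.radians(a))).sum()
        print(n,k,'clockwise rad',round(-np.angle(z)+np.radians(11.9),3),'weight',w.sum(),'coher',round(abs(z)/max(w.sum(),1),2))
E
python3 - <<'E'
from h import *
print(env.get_obs()['tool_pos'].round(4),env.get_obs()['tool_rot'].round(1),env.get_obs()['force'].round(1))
print('initial');pointers('scene',cv2.imread('pics/scene0.png'));pointers('top',cv2.imread('pics/top0.png'))
print('now');pointers('scene');pointers('top')
E
```

```text
[0.4915 0.0846 0.136 ] [-180.    -0.    19.9] [ 0.6  0.2 -0. ]
initial
scene red clockwise rad 1.708 weight 47 coher 0.99
scene yellow clockwise rad -1.111 weight 87 coher 0.99
scene blue clockwise rad 1.609 weight 119 coher 0.99
scene grey clockwise rad 2.309 weight 199 coher 0.38
top red clockwise rad 1.592 weight 644 coher 1.0
top yellow clockwise rad -1.061 weight 408 coher 1.0
top blue clockwise rad 1.543 weight 480 coher 0.99
top grey clockwise rad -1.547 weight 1147 coher 0.72
now
scene red clockwise rad 1.715 weight 63 coher 0.99
scene yellow clockwise rad -0.475 weight 20 coher 1.0
scene blue clockwise rad 1.624 weight 89 coher 1.0
scene grey clockwise rad 1.78 weight 132 coher 0.76
top red clockwise rad 1.966 weight 243 coher 0.93
top yellow clockwise rad 0.208 weight 0 coher 0.0
top blue clockwise rad 2.768 weight 1134 coher 0.76
top grey clockwise rad 0.912 weight 38 coher 1.0
```

Yellow reads about -0.48, which is the -0.524 detent. Blue is still at +1.57. Next I'll lower onto blue.

>>> drive_tool --moves '[[[0, 0, 12], [0, 0, 0], 1], [[0, 0, 12], [0, 0, 0], 1], [[0, 0, 10], [0, 0, 0], 1], [[0, 0, 3], [0, 0, 0], 1], [[0, 0, 1.5], [0, 0, 0], 1], [[0, 0, 1], [0, 0, 0], 1], [[0, 0, 0], [0, 0, 0], 1]]'

```text
time_s: 10.13
tool_pos: [0.4903, 0.0845, 0.0965]
tool_rot: [-180.0, 0.2, 20.0]
force: [-5.3, -0.3, 9.8]
grip_width: 0.0007
grasp_force: 5.0
```

>>> drive_tool --moves '[[[-1.3, 0.1, 0], [0, 0, -0.08], 1], [[-1.3, 0.1, 0], [0, 0, -0.08], 1], [[-1.3, 0.1, 0], [0, 0, -0.08], 1], [[-1.3, 0.1, 0], [0, 0, -0.08], 1], [[-1.3, 0.1, 0], [0, 0, -0.08], 1], [[-1.3, 0.1, 0], [0, 0, -0.08], 1], [[0, 0, 0], [0, 0, 0], 1]]'

```text
time_s: 10.72
tool_pos: [0.4862, 0.0808, 0.0966]
tool_rot: [180.0, -0.1, 47.6]
force: [1.5, 1.7, 3.6]
grip_width: 0.0002
grasp_force: 1.8
```

Run:
```python
from h import *
print(env.get_obs()['wrist_torque'].round(3))
pointers()
```

```text
[ 0.444 -0.252  0.01 ]
scene red clockwise rad 1.711 weight 63 coher 0.99
scene yellow clockwise rad -0.553 weight 108 coher 1.0
scene blue clockwise rad 1.652 weight 31 coher 1.0
scene grey clockwise rad 2.774 weight 181 coher 0.38
```

The pressure dropped to 3.6 N and the tip slid, so blue is still at +1.57. I'll re-press here and carry on round.

>>> drive_tool --moves '[[[0, 0, 0.9], [0, 0, 0], 1], [[0, 0, 0], [0, 0, 0], 1]]'

```text
time_s: 10.93
tool_pos: [0.4862, 0.0807, 0.0965]
tool_rot: [180.0, -0.1, 47.3]
force: [-1.0, 2.7, 9.2]
grip_width: 0.0005
grasp_force: 5.0
```

>>> drive_tool --moves '[[[-1.3, 0.1, 0.2], [0, 0, -0.08], 1], [[-1.3, 0.1, 0.1], [0, 0, -0.08], 1], [[-1.3, 0.1, 0], [0, 0, -0.08], 1], [[0, 0, 0], [0, 0, 0], 1]]'

```text
time_s: 11.27
tool_pos: [0.4845, 0.0778, 0.0965]
tool_rot: [179.9, -0.2, 61.3]
force: [0.0, 2.0, 10.9]
grip_width: 0.0003
grasp_force: 5.2
```

Run:
```python
from h import *
print(env.get_obs()['wrist_torque'].round(3))
pointers()
```

```text
[0.668 0.044 0.022]
scene red clockwise rad 1.71 weight 61 coher 0.99
scene yellow clockwise rad -0.552 weight 107 coher 1.0
scene blue clockwise rad 1.42 weight 3 coher 1.0
scene grey clockwise rad 2.514 weight 191 coher 0.46
```

>>> drive_tool --moves '[[[-1.3, 0, 0], [0, 0, -0.08], 1], [[-1.3, 0, 0], [0, 0, -0.08], 1], [[-1.3, 0, 0], [0, 0, -0.08], 1], [[0, 0, 0], [0, 0, 0], 1]]'

```text
time_s: 11.65
tool_pos: [0.4831, 0.0737, 0.0965]
tool_rot: [179.8, -0.1, 75.0]
force: [-0.8, 1.5, 11.1]
grip_width: 0.0005
grasp_force: 5.3
```

Run:
```python
from h import *
print(env.get_obs()['wrist_torque'].round(3))
p=env.read_camera("scene")[0];pointers('scene',p)
g=p.max(2);print(proj('scene',[*D['blue'],.114]).round(1));print(g[174:194,256:284])
for c in('green','blue'):
    for a,u in blobs(p,c,(205,165,135,45)): print(c,a,u.round(1))
```

```text
[ 0.39  -0.045 -0.047]
scene red clockwise rad 1.714 weight 59 coher 0.99
scene yellow clockwise rad -0.551 weight 105 coher 1.0
scene blue clockwise rad 0.208 weight 0 coher 0.0
scene grey clockwise rad 2.317 weight 221 coher 0.38
[[270.5 179.6]]
[[ 76  73  63  57  48  43  34  20  12   9   9  10   8   6   9   7   7  12
   16  14  25  29  29  28  27  27  24  23]
 [ 66  66  59  49  39  34  28  18  12  12  11  11   9   8   8   8   8   7
    8   9  17  19  17  17  17  17  18  17]
 [ 44  45  41  31  24  23  20  17  15  11  11   9   8   8   7   7   8   8
   10  10  13  15  18  19  16  17  17  18]
 [ 36  36  34  27  22  20  19  17  13   9  11  17  17  15  10  10  10   6
   10  12  14  16  17  18  17  17  16  17]
 [ 34  35  34  31  24  20  18  13  11   9  26  47  53  45  35  32  25  21
   17  13  11  14  16  16  16  18  17  16]
 [ 34  34  34  34  25  19  19  13  11  16  46  68  73  72  69  68  66  57
   45  26  13  13  16  18  17  18  18  17]
 [ 35  35  34  34  28  21  18  13  11  21  47  71  79  79  78  78  78  72
   50  24  14  12  17  17  18  17  18  17]
 [ 35  34  34  35  32  24  18  14
[... 879 characters left out ...]
16  30  33  24  18  22]
 [ 39  37  37  32  21  17  17  18  28  22  15  14  16  13  14  15  13  12
   14  13  13  17  18  23  25  21  20  22]
 [ 40  38  36  31  20  19  28  24  19  18  16  18  15  12  13  13  15  14
   14  18  29  23  18  17  20  22  23  22]
 [ 54  42  33  23  17  26  26  21  20  23  32  44  30  19  20  22  35  28
   20  21  23  21  18  17  21  23  23  22]
 [ 45  38  27  17  15  21  20  22  45  60  81  86  56  26  22  23  29  26
   23  20  18  19  18  17  21  23  23  22]
 [ 36  32  22  15  15  17  17  37  90 103 103 100  71  37  21  21  23  23
   22  19  18  17  17  22  23  23  23  23]]
green 13 [219.7 180.3]
green 18 [303.  189.3]
green 13 [265.8 193.5]
blue 14 [269.8 180.2]
```

Run:
```python
from h import *
for t in(1.571,1.3,1.047,.9,.78,.65,.524,.4):
    a=np.radians(11.9)-t;print(t,*[proj('scene',[D['blue'][0]+.024*np.cos(a),D['blue'][1]+.024*np.sin(a),z])[0].round(1) for z in(.114,.096)])
o=env.get_obs();r=o['tool_pos'][:2]-D['blue'];print(np.hypot(*r),o['qpos'].round(0))
```

```text
1.571 [263.2 180.5] [263.1 184.9]
1.3 [263.9 181.6] [263.8 186.1]
1.047 [264.9 182.6] [264.8 187. ]
0.9 [265.7 183. ] [265.6 187.5]
0.78 [266.4 183.4] [266.4 187.8]
0.65 [267.3 183.7] [267.2 188.1]
0.524 [268.2 183.9] [268.1 188.3]
0.4 [269.1 184. ] [269.  188.5]
0.014255556960575583 [ 33.   7. -47. 112.   6.  63. -31.]
```

Blue's pointer rim is at column ≈264.4, which is about 1.1 rad, so it has done one click. I'll turn it one more.

>>> drive_tool --moves '[[[-1.2, 0, 0], [0, 0, -0.08], 1], [[-1.2, 0, 0], [0, 0, -0.08], 1], [[-1.2, 0, 0], [0, 0, -0.08], 1], [[-1.2, 0, 0], [0, 0, -0.08], 1], [[-1.2, 0, 0], [0, 0, -0.08], 1], [[0, 0, 0], [0, 0, 0], 1]]'

```text
time_s: 12.2
tool_pos: [0.4829, 0.0679, 0.0965]
tool_rot: [179.8, -0.0, 97.9]
force: [0.5, 2.1, 9.1]
grip_width: 0.0005
grasp_force: 4.8
```

Run:
```python
from h import *
p=env.read_camera("scene")[0]
g=p.max(2);print(g[180:191,260:276])
```

```text
[[15 15 15 13  8 16 43 69 77 79 79 78 79 75 51 22]
 [15 16 15 14 11 12 30 63 77 82 79 77 76 64 38 16]
 [19 17 15 13 12 16 45 89 81 63 60 59 49 36 21 14]
 [20 18 15 16 17 34 75 81 56 32 33 31 22 17 13 14]
 [29 27 18 14 18 41 83 64 29 16 16 15 14 15 15 17]
 [23 20 14 13 19 42 83 58 23 16 15 16 16 16 17 17]
 [23 19 13 12 17 44 84 58 21 17 16 14 18 16 14 17]
 [36 32 18 12 16 45 84 58 22 17 17 15 16 17 17 15]
 [32 25 19 11 19 56 84 57 21 17 17 14 18 15 15 15]
 [28 24 22 17 18 41 60 40 17 14 14 14 15 14 13 13]
 [29 24 36 25 16 22 29 21 14 13 12 12 15 16 14 19]]
```

The rim is at column ≈266.2, about 0.8 rad and roughly half-way, so I'll go a little further.

>>> drive_tool --moves '[[[-1.2, 0, 0.1], [0, 0, -0.08], 1], [[-1.2, 0, 0], [0, 0, -0.08], 1], [[-1.2, 0, 0], [0, 0, -0.08], 1], [[0, 0, 0], [0, 0, 0], 1]]'

```text
time_s: 12.58
tool_pos: [0.4841, 0.0644, 0.0965]
tool_rot: [179.7, 0.0, 111.7]
force: [1.3, 3.1, 8.8]
grip_width: 0.0006
grasp_force: 4.6
```

Run:
```python
from h import *
p=env.read_camera("scene")[0]
g=p.max(2);print(g[180:191,260:276])
```

```text
[[15 16 13 12  9 13 39 64 76 79 84 82 79 75 52 24]
 [15 15 14 13  9 11 26 57 74 78 81 84 78 61 36 17]
 [16 15 15 14 12 11 14 37 69 72 63 63 52 33 19 13]
 [17 18 14 15 14 12 15 42 87 68 39 32 23 16 12 15]
 [30 30 18 15 15 15 22 55 84 57 24 12 13 12 13 18]
 [24 21 14 15 14 18 24 55 75 50 19 16 15 13 16 17]
 [21 17 11 13 13 15 23 55 71 47 18 17 16 17 15 17]
 [33 32 20 13  9 16 28 67 75 48 20 17 16 15 14 17]
 [31 28 19 12 10 13 26 69 74 46 18 14 18 15 14 15]
 [29 23 22 17 12 10 21 52 52 31 15 12 12 13 13 15]
 [28 24 37 29 19 14 15 28 25 14 10 13 16 13 12 17]]
```

The rim is at column ≈268, about 0.54 rad, which is the target. I'll lift clear.

>>> drive_tool --moves '[[[0, 0, -3], [0, 0, 0], 1], [[0, 0, -12], [0, 0, 0], 1], [[0, 0, -30], [0, 0, 0], 1], [[0, 0, -40], [0, 0, 0], 1], [[-40, 0, 0], [0, 0, 0], 1], [[-40, 0, 0], [0, 0, 0], 1], [[-40, 0, 0], [0, 0, 0], 1], [[-40, 0, 0], [0, 0, 0], 1], [[-40, 0, 0], [0, 0, 0], 1], [[-40, 0, 0], [0, 0, 0], 1], [[0, 0, 0], [0, 0, 0], 1], [[0, 0, 0], [0, 0, 0], 1]]'

```text
time_s: 13.63
tool_pos: [0.569, -0.1633, 0.1788]
tool_rot: [-179.9, -0.1, 111.2]
force: [0.2, 0.8, 0.6]
grip_width: 0.0003
grasp_force: 0.0
```

Run:
```python
from h import *
o=env.get_obs();print(o['tool_pos'].round(3),o['force'].round(1),o['joint_velocities'].round(1))
for n,roi in(("top",(165,180,160,75)),("scene",(205,165,135,45))):
    p=env.read_camera(n)[0];pointers(n,p)
    for c in R:
        for a,u in blobs(p,c,roi): print(n,c,a,ray(n,u,.088 if c=='green' else .114)[0].round(4)[:2])
    if n=='top':
        x,y,w,h=roi;cv2.imwrite("pics/top6z.png",cv2.resize(p[y:y+h,x:x+w],None,fx=5,fy=5,interpolation=cv2.INTER_CUBIC))
```

```text
[ 0.569 -0.163  0.179] [0.2 0.8 0.6] [-1.8 -2.3 -3.7  2.1 -1.9 -0.1 -0.2]
top red clockwise rad 1.59 weight 957 coher 0.98
top yellow clockwise rad -0.626 weight 780 coher 0.91
top blue clockwise rad 0.46 weight 798 coher 0.98
top grey clockwise rad -1.507 weight 1808 coher 0.67
top red 27 [ 0.5701 -0.074 ]
top red 112 [0.4646 0.2278]
top yellow 106 [0.4811 0.1494]
top yellow 74 [ 0.4129 -0.0426]
top blue 11 [0.5778 0.2296]
top blue 104 [0.4976 0.0711]
top green 27 [0.5366 0.058 ]
top green 30 [0.5113 0.1768]
top green 22 [ 0.4895 -0.0944]
scene red clockwise rad 1.718 weight 69 coher 0.99
scene yellow clockwise rad -0.551 weight 115 coher 1.0
scene blue clockwise rad 0.631 weight 194 coher 0.99
scene grey clockwise rad 2.352 weight 277 coher 0.31
scene red 45 [0.4649 0.2254]
scene red 27 [ 0.5847 -0.0759]
scene yellow 49 [0.48   0.1473]
scene blue 44 [0.4956 0.069 ]
scene green 11 [ 0.4691 -0.0961]
scene green 19 [0.5115 0.1756]
scene green 18 [0.5354 0.0558]
```

View pics/top6z.png

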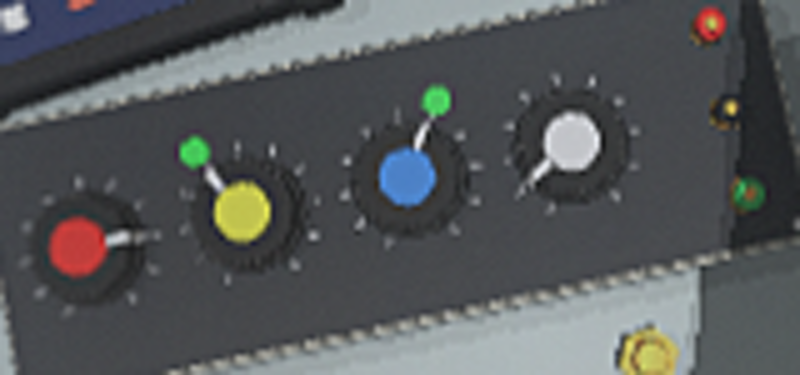

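Both pointers now aim at their green dots: yellow at zoom (195,152), blue at (436,100). Red, grey and the box are unchanged, and the arm is clear.

```bash
python3 -c "
from cell import env
print(env.sign_off())"
```

```text
the job is handed in; nothing more can be done
None
```

Yellow was turned one click clockwise and blue two clicks anticlockwise, in that order; both pointers sit at their green dots, the box and the red and grey dials show no movement in the final images, pressure peaked at about 15 N in the readings (mostly 9–11 N while turning), and the job is handed in at about 14 s.

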